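# Stow the loose fuse, then take off the filler cap of unknown thread hand

## Task

The cooling unit is to be filled: first put the loose white fuse lying on its deck into the open drawer of the small cabinet, set down rather than dropped, so that it cannot fall into the tank. Then take off the unit's orange filler cap; its short thread may be left- or right-handed, nobody knows which, so find out which way it gives, loosen it and lift it off. Finish while still holding the cap in the gripper, level, straight above the filler and at least 6 cm clear of the neck, and leave the other things on the bench where they are.

Things in the scene. Friction and masses are not known exactly. Their poses are not given: they have to be found in the camera images.
- unit: the cooling unit, fixed: a white box 260 (x) x 240 (y) x 100 mm high, origin under its middle, z up. Its flat top is the deck. A display console 70 (x) x 170 (y) mm, 65 mm high, stands on the deck with its middle at x = +85 mm. The unit and the cabinet may change sides of the bench
- filler_mouth (a point): the centre of the filler neck's top rim, 24 mm above the deck (x = -45, y = +50, z = 124 mm of the unit; axes as the unit's). The neck, hidden under the cap, is a fixed black tube, 44 mm across its short three-start thread
- cap: the orange filler cap, about 0.1 kg, screwed on the neck. Origin at the centre of its underside, z up, x along the white stripe on its top. Skirt 56 mm across from z = 0 to 22 mm; above it a round ribbed hub, the part to grip, 40 mm across from z = 22 to 48 mm. Screwed on, the underside is 106 mm above the bench
- cap_grip (a point): on the cap's axis in the middle of the hub's height, z = 35 mm of the cap. Cap behaviour: turned the tightening way it stops dead within 0.25 rad and the fingers slip round the hub; turned the loosening way it runs freely, is free from about 1.0 rad on and meets a stop at about 1.2 rad, still free. Then it lifts straight up; 24 mm up it is off. Which way loosens varies and cannot be seen
- fuse: the loose fuse: a white ceramic block 50 (x) x 30 (y) x 30 mm (z) with copper end plates and flat copper tabs, 82 mm long over the tabs, green mark on top, about 0.13 kg. It lies on the unit's deck. Origin under its middle, x along its length, z up
- fuse_center (a point): the middle of the fuse, 15 mm above its underside
- cab_drawer0: the drawer of the small grey cabinet (220 x 220 x 100 mm high, fixed), blue front, pulled out 120 to 140 mm towards the robot; slides with about 1 N. Axes: x into the cabinet, y left, z up. Origin under the middle of the drawer box, 16 mm above the bench. Inside: x -87 to +87, y -89 to +89 mm, floor at z = 6, walls up to z = 62 mm; the 15 mm front panel reaches z = 72 mm
- drawer_open (a point): a point on the drawer's floor in the middle of the part open from above, x = -30, y = 0, z = 6 mm of the drawer (axes the same). The opening runs from 57 mm in front of it (front wall) to the cabinet's face 56 to 76 mm behind it; the cabinet's top is 78 mm higher than this floor. A bar handle stands 35 mm before the drawer's front
- meter: bystander, to be left alone: a yellow multimeter lying flat, 130 x 70 x 32 mm, origin under its middle
- carton: bystander, to be left alone: a small white carton, 90 x 70 x 45 mm, origin under its middle
- tape: bystander, to be left alone: a yellow roll of tape lying flat, 90 mm across, 25 mm high, origin under its middle
- driver: bystander, to be left alone: a screwdriver with a red handle lying along its x, origin under its middle
- flask: bystander, to be left alone: a blue bottle, 54 mm across, 150 mm tall, origin under its base
- relay: bystander, to be left alone: a black relay with two brass studs, 50 x 40 x 36 mm, standing on top of the cabinet, origin under its base
- bin: bystander, to be left alone: a loose blue parts bin, 130 x 100 x 60 mm, origin under its base
There are look-alikes about, which are no part of the job. There is more than one size of the cap; the job needs the smallest.

How it is judged:
On the way, in this order (a step that is already met when the one before it is completed fails the run):
1. the fuse lies in the drawer, let go and at rest, the cap still on the neck (x of fuse_center in the frame of cab_drawer0 between -0.084 and 0.084 m and y of fuse_center in the frame of cab_drawer0 between -0.086 and 0.086 m and z of fuse_center in the frame of cab_drawer0 below 0.052 m and linear speed of fuse below 0.03 m/s and contact force between the fingers and fuse below 0.05 N and z of cap in the frame of filler_mouth below -0.008 m), for 0.2 s.
2. the cap is lifted off the neck in the fingers (z of cap in the frame of filler_mouth above 0.01 m and contact force between the fingers and cap above 0.5 N), for 0.2 s.
At the end, for the whole second after the job is handed in: The fuse lies at rest inside the drawer box (its middle within the walls and below the rim), and the cap is held still by the fingers, its underside more than 50 mm above the neck's rim, within 50 mm of the filler's axis and tilted less than 0.35 rad (20 degrees) (x of fuse_center in the frame of cab_drawer0 between -0.084 and 0.084 m and y of fuse_center in the frame of cab_drawer0 between -0.086 and 0.086 m and z of fuse_center in the frame of cab_drawer0 below 0.052 m and linear speed of each of fuse, cap below 0.03 m/s and z of cap in the frame of filler_mouth above 0.05 m and horizontal distance between cap and filler_mouth below 0.05 m and angle between cap's own z axis and vertical below 0.35 rad and contact force between the fingers and cap above 0.5 N); the arm keeps its last pose, push and grip.
It fails at once if the fuse is dropped or thrown (moves faster than 1 m/s with the fingers off it, a fall of 5 cm) (linear speed of fuse above 1 m/s and contact force between the fingers and fuse below 0.05 N).
It fails at once if another thing on the bench is shoved more than 4 cm or knocked over (distance of any of meter, carton, tape, driver, flask, relay, bin from where it was at the start of the episode above 0.04 m or angle between any of flask, relay, carton's own z axis and vertical above 0.6 rad).
It also fails if it takes over 59 s, if anything falls off the work surface, if the arm or the gripper's body presses on something with over 40 N, if the wrist force passes 120 N, or if a joint passes its speed limit or range.

## Robot

A 6-joint arm with a two-finger parallel gripper is mounted at the origin on the work surface. World frame = base frame: x ahead of the robot, y to its left, z up, the work surface at z = 0. Lengths are in m, angles in rad, forces in N, time in s.
With the tool pointing down it reaches from about 0.25 to 0.725 m from the base axis. Payload 4 kg.
Tool frame: the origin (TCP) lies midway between the tips of the shut fingers; the grasp point (between the pads) lies 19 mm behind it; z points along the fingers, y is the line along which they close (so a half turn about z gives the same grasp; the last joint's range is limited). The gripper opens to 85 mm and grips with 20 to 120 N. Pads are 22 mm wide; open, the fingers measure 114 mm over their backs; the gripper's body (76 mm by 85 mm) begins 54 mm behind the grasp point. The pads swing forward as they close: fully open they stand 13 mm farther back than shut.
Start: joints at [1.108, 0.241, 0.005, 1.335, 0, 1.571], TCP at [0.223, 0.447, 0.198] pointing down, gripper open.
Joint ranges: [-2.72, 2.72], [-1.05, 1.87], [-1.09, 1.28], [-1.99, 2.15], [-1.42, 1.44], [-3.14, 3.14]. Speed limits (rad/s): [2.79, 2.79, 3.14, 3.14, 3.14, 3.14].

## Interface

Orientations are given as a unit quaternion [x, y, z, w].
In Python, from workcell import get_obs, camera, job_done, silhouettes gives the robot as it stands. The module is installed in compiled form; this text tells all that it offers.
- The arm moves only by the tool drive_tool, never from a script. Its argument "increments" is a list of rows, each a list of 3 entries, a list of its own where there are three numbers: the shift along the world's x, y, z in mm, then the turn, a rotation vector about the world's x, y, z in degrees, then the opening, from 0 (shut) to 1 (fully open). A call has 1 to 8 rows; each row shifts and turns the commanded pose from where the row before left it; what a row does not reach is not made up. A row lasts 1/12 s, in which the tool goes at most 41.7 mm and 7.16 degrees, less where a joint would pass 70% of its speed; a pose out of reach is approached as far as the arm can. A call is refused whole if a number of a shift passes 41.7 or a number of a turn 7.16, either way. A call with a gripper value outside its range is refused whole. The fingers move at their own pace and stop on an object; the grip force is fixed at half the most. Time passes only in rows, so rows that do not move let the fingers close. It gives the time, the measured TCP pose, the force, the opening and the grip force at its end, in the units of the state.
- get_obs(): the state, without advancing time (a new reading comes with each control period).
- camera(name): name is "side" or "top"; returns a dict with "image" (384x512x3 uint8, red, green, blue), "K" (3x3 intrinsics, pixels), "view" (4x4, takes a point from world to camera coordinates). Camera axes: x right, y down, z forward; pixel columns grow to the right and rows downward; lengths in m; the calibration is good to about 2 mm. A picture is of the moment at which its call begins. There is no depth.
- job_done(): hands the job in; it is judged then, once.
Trained networks look in a picture, given as the dict that the camera call returned (one of the last four; its "shot" number tells which), for a name from the list of things; names that differ only in an ending like _2 or _b are one class to them, and where a whole thing is asked for, a point or a joint stands for the part that bears it (a point fixed in the world has none). Each returns a list of dicts, best first, with "conf" (0 to 1); they miss things now and then, are a little off and sometimes report something else, mostly with a low value. They report only what shows in the picture. A call takes as long as a camera call. They do not tell look-alikes from the thing itself.
- silhouettes(query, picture): "region" (384x512 bool, what is visible of it) and "bbox" ([left, top, right, bottom] in pixels, round what is visible of it).
The state is a dict: "clock": time; "joint_pos": joint angles; "joint_vel": joint speeds; "tau": joint torques, N m; "eef_pos": TCP position; "tool_rot": TCP orientation; "ft_force": force on the tool from outside, world axes, zero at the start; "ft_torque": the same for the moment, N m; "grip_width": finger opening in m; "grasp_force": force on a finger pad.
Only numpy, scipy, OpenCV 4.12 (cv2) and the standard library are available. Lean on these libraries where they do the work, as an engineer would, in place of code of your own. Each camera call takes 0.05 s, during which the arm holds its last target. There are 200 camera calls.

## Working session

There is one attempt and no reset: what is moved stays moved. The work goes in short steps, Python scripts to look and compute and a tool call to move; the robot and the scene stay as the last step left them, time stands still between calls to the robot, and variables do not carry over. Pictures are saved under pics/ and viewed, at most 10 in all, crops included, and the job is handed in when it is done.

Besides the shell and the picture viewer there is one more tool, called after ">>>" by a JSON object that holds its "fn" and its "kwargs". drive_tool: Moves the arm, as the interface text tells. Its arguments: {"type":"object","properties":{"increments":{"type":"array"}},"required":["increments"]}

```bash
mkdir -p pics; cat > h.py <<'E'
import numpy as np, cv2
from workcell import *
def ray(c,u,v):
    V=np.array(c["view"]);K=np.array(c["K"]);R=V[:3,:3];t=V[:3,3]
    d=R.T@np.linalg.solve(K,[u,v,1.]);return -R.T@t,d
def at_z(c,u,v,z):
    o,d=ray(c,u,v);return o+d*(z-o[2])/d[2]
def tri(a,ua,b,ub):
    A=[];B=[]
    for c,u in((a,ua),(b,ub)):
        o,d=ray(c,*u);d=d/np.linalg.norm(d);P=np.eye(3)-np.outer(d,d);A.append(P);B.append(P@o)
    return np.linalg.lstsq(np.vstack(A),np.hstack(B),rcond=None)[0]
def proj(c,p):
    V=np.array(c["view"]);q=np.array(c["K"])@(V[:3,:3]@np.array(p)+V[:3,3]);return q[:2]/q[2]
def save(n,im):cv2.imwrite("pics/"+n,cv2.cvtColor(im,cv2.COLOR_RGB2BGR))
E
python3 - <<'E'
from h import *
a=camera("top");b=camera("side")
save("top0.png",a["image"]);save("side0.png",b["image"])
for n,c in(("top",a),("side",b)):
    o,_=ray(c,256,192);print(n,o.round(3))
    for q in("unit","cap","fuse","cab_drawer0","carton","relay"):
        for s in silhouettes(q,c)[:4]:
            m=s["region"];y,x=np.nonzero(m);print(q,round(s["conf"],2),np.round(s["bbox"]),x.mean().round(1),y.mean().round(1),m.sum())
print(get_obs()["clock"],get_obs()["tool_rot"])
E
```

```text
top [ 0.386 -0.027  1.374]
unit 0.87 [259. 126. 340. 214.] 297.1 167.6 5884
cap 0.86 [250. 229. 276. 255.] 260.8 241.9 421
cap 0.68 [225. 190. 247. 213.] 234.2 201.1 363
cap 0.52 [275. 176. 293. 191.] 285.2 181.9 285
fuse 0.65 [317. 163. 330. 195.] 321.8 176.5 252
fuse 0.47 [257. 126. 340. 213.] 297.4 167.7 5759
cab_drawer0 0.73 [137. 183. 206. 246.] 171.3 211.0 2999
carton 0.6 [ 95. 243. 126. 273.] 109.8 254.9 703
relay 0.69 [173. 128. 187. 149.] 179.1 137.9 201
side [0.418 0.914 0.882]
unit 0.62 [186. 147. 270. 216.] 223.7 186.9 4284
cap 0.82 [234. 168. 247. 188.] 238.6 177.0 215
cap 0.74 [279. 205. 302. 230.] 291.8 214.8 458
cap 0.68 [242. 217. 262. 243.] 249.7 230.1 474
cap 0.59 [161. 319. 190. 370.] 172.7 347.1 1000
fuse 0.67 [229. 156. 245. 167.] 237.4 160.0 181
fuse 0.55 [278. 131. 314. 156.] 292.3 141.1 712
cab_drawer0 0.93 [224. 239. 295. 319.] 255.2 276.9 3857
cab_drawer0 0.52 [162. 321. 188. 371.] 172.9 346.4 981
carton 0.68 [286. 332. 333. 375.] 308.9 353.0 1380
relay 0.67 [162. 236. 189. 258.] 176.1 245.8 372
0.7 [2.29332964e-01 9.73348032e-01 2.59564829e-05 1.33084734e-05]
```

```bash
cd pics; python3 -c "
import cv2;a=cv2.imread('top0.png');b=cv2.imread('side0.png')
for n,i in(('t',a),('s',b)):cv2.imwrite(n+'0b.png',cv2.resize(i,(800,600),interpolation=cv2.INTER_CUBIC))"
```

```text
(no output)
```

View pics/t0b.png

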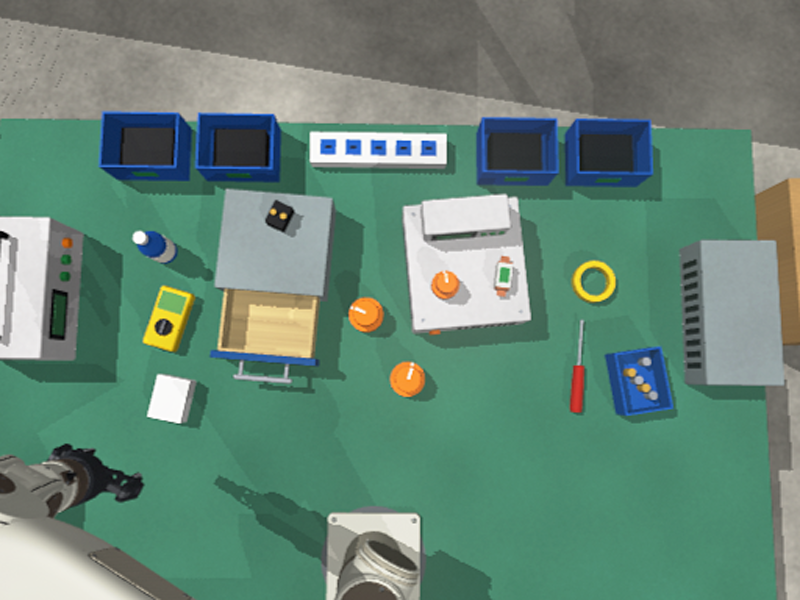

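View pics/s0b.png

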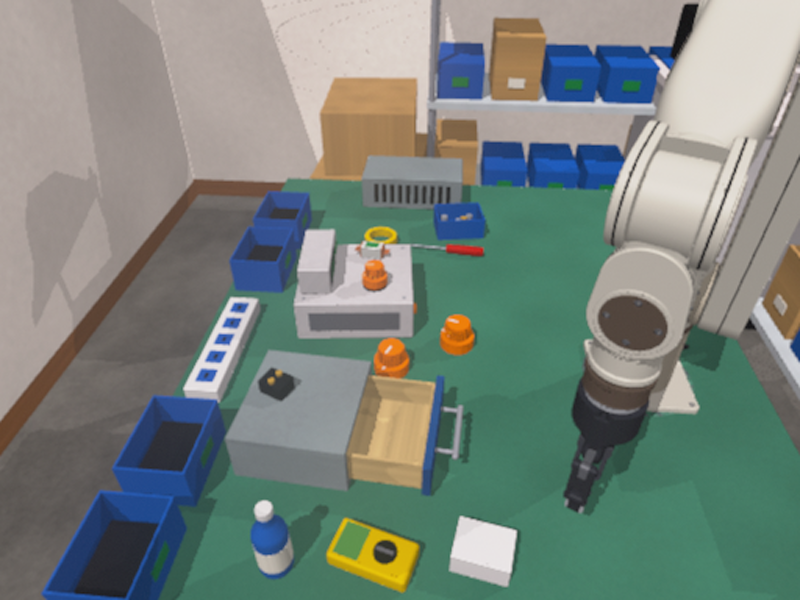

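The top picture shows the unit at right (deck corners around (405,206) to (530,320), 800-px scale) and the cabinet in the middle, its open drawer at (270,325). There are three orange caps: (445,285) on the unit's deck, (366,315) on the bench and (407,379) on the bench. Only the first is smallest and sits on the deck at the neck's place. The only fuse with a green mark on the deck is at (504,275). I'll confirm both in a crop.

```bash
cat > m.py <<'E'
from h import *
a=camera("top");b=camera("side")
def best(q,c,near):
    L=silhouettes(q,c);f=lambda s:np.hypot(*(np.argwhere(s["region"]).mean(0)[::-1]-near))
    return min(L,key=f)["region"]
def cen(m):
    y,x=np.nonzero(m);return np.array([x.mean(),y.mean()])
if __name__=="__main__":
    ca=best("cap",a,(285,182));cb=best("cap",b,(239,177))
    pc=tri(a,cen(ca),b,cen(cb));print("cap tri",pc.round(4))
    def green(c,box):
        h=cv2.cvtColor(c["image"],cv2.COLOR_RGB2HSV);x0,y0,x1,y1=box
        m=np.zeros(h.shape[:2],bool);m[y0:y1,x0:x1]=((h[...,0]>45)&(h[...,0]<85)&(h[...,1]>110))[y0:y1,x0:x1];return m
    ga=green(a,(315,168,330,186));gb=green(b,(231,152,248,162))
    print("mark",ga.sum(),gb.sum(),cen(ga),cen(gb),tri(a,cen(ga),b,cen(gb)).round(4))
    fa=best("fuse",a,(322,176));print("fuse px",cen(fa),at_z(a,*cen(fa),.12).round(4))
    P=np.array([at_z(a,x,y,.13)[:2] for y,x in np.argwhere(fa)]);w,v=np.linalg.eigh(np.cov(P.T));print("fuse dir",np.degrees(np.arctan2(v[1,1],v[0,1])),np.sqrt(w))
    s=lambda c,x0,y0,w,h:cv2.resize(c["image"][y0:y0+h,x0:x0+w],(400,400),interpolation=cv2.INTER_CUBIC)
    save("crop1.png",np.hstack([s(a,255,122,88,88),s(b,185,140,88,88)]))
E
python3 m.py
```

```text
cap tri [ 0.5654 -0.1401  0.1227]
mark 45 10 [322.28888889 175.2       ] [238.3 156.3] [ 0.5846 -0.2536  0.1337]
fuse px [321.888 176.64 ] [ 0.5826 -0.2548  0.12  ]
fuse dir 171.97966433041248 [0.00943004 0.02096176]
```

View pics/crop1.png

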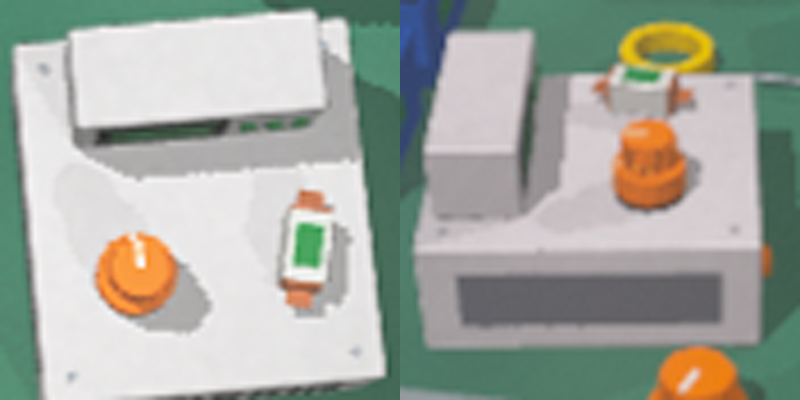

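The crop confirms it: at (137,272) is the smallest cap, sitting on the deck, and at (308,245) is the fuse with its green mark, turned about -8°. Next I'll fit both models to the two views and crop the drawer.

```bash
cat > fit.py <<'E'
from m import *
from scipy.optimize import minimize
t=np.linspace(0,2*np.pi,40,endpoint=False)
cyl=lambda r,z0,z1:np.array([[r*np.cos(u),r*np.sin(u),z] for z in(z0,z1) for u in t])
box=lambda x,y,z0,z1:np.array([[i*x,j*y,z] for i in(-1,1) for j in(-1,1) for z in(z0,z1)])
CAP=[cyl(.028,0,.022),cyl(.020,.022,.048)];FUSE=[box(.025,.015,0,.03),box(.041,.007,.013,.017)]
S=4
def render(c,parts,p):
    m=np.zeros((384*S,512*S),np.uint8);cy,sy=np.cos(p[3]),np.sin(p[3]);R=np.array([[cy,-sy,0],[sy,cy,0],[0,0,1]])
    for q in parts:
        u=np.array([(proj(c,R@k+p[:3])+.5)*S for k in q]);cv2.fillConvexPoly(m,cv2.convexHull(u.astype(np.float32)).round().astype(np.int32),1)
    return cv2.resize(m.astype(np.float32),(512,384),interpolation=cv2.INTER_AREA)
def fit(parts,p0,obs,free,step):
    def f(x):
        p=np.array(p0,float);p[free]=x
        return sum(1-np.minimum(r:=render(c,parts,p),g).sum()/np.maximum(r,g).sum() for c,g in obs)
    x0=np.array(p0,float)[free];sim=np.vstack([x0]+[x0+np.eye(len(x0))[i]*step[i] for i in range(len(x0))])
    r=minimize(f,x0,method="Nelder-Mead",options=dict(initial_simplex=sim,maxiter=150,xatol=2e-4,fatol=1e-4));return r.x,r.fun
E
cat > f1.py <<'E'
from fit import *
ca=best("cap",a,(285,182));cb=best("cap",b,(239,177))
def orange(c,m):
    h=cv2.cvtColor(c["image"],cv2.COLOR_RGB2HSV);k=cv2.dilate(m.astype(np.uint8),np.ones((5,5)));return cv2.morphologyEx(((h[...,0]<20)&(h[...,1]>130)&(k>0)).astype(np.uint8),cv2.MORPH_CLOSE,np.ones((5,5))).astype(np.float32)
for z in("nn","hsv"):
    o=[(a,ca.astype(np.float32)),(b,cb.astype(np.float32))] if z=="nn" else [(a,orange(a,ca)),(b,orange(b,cb))]
    print("cap",fit(CAP,[.565,-.14,.106,0],o,[0,1,2],[.006,.006,.006]))
fa=best("fuse",a,(322,176));fb=best("fuse",b,(237,160))
print("fuse",fit(FUSE,[.583,-.254,.1,-.14],[(a,fa.astype(np.float32)),(b,fb.astype(np.float32))],[0,1,2,3],[.006,.006,.006,.1]))
s=lambda c,x0,y0,w,h:cv2.resize(c["image"][y0:y0+h,x0:x0+w],(400,400),interpolation=cv2.INTER_CUBIC)
save("crop2.png",np.hstack([s(a,130,115,90,135)[:, :] if 0 else s(a,130,170,80,80),s(b,220,235,80,80)]))
E
python3 f1.py
```

```text
cap (array([ 0.5671056 , -0.13887967,  0.1052375 ]), np.float64(0.24138575792312622))
cap (array([ 0.56575273, -0.13688543,  0.10859712]), np.float64(0.22700613737106323))
fuse (array([ 0.58557157, -0.25407111,  0.10215738, -0.13633807]), np.float64(0.28372764587402344))
```

View pics/crop2.png

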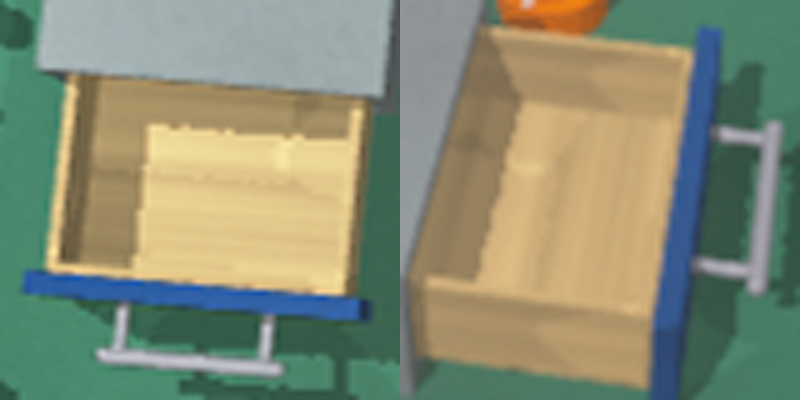

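```bash
python3 - <<'E'
from h import *
a=camera("top");b=camera("side")
L=tri(a,(135,224.4),b,(271,300));R=tri(a,(204,230.2),b,(279.6,241.4));print(L.round(4),R.round(4))
pl,pr=at_z(a,135,224.4,.088),at_z(a,204,230.2,.088);cl,cr=at_z(a,138,184,.1),at_z(a,207,189.4,.1)
wl,wr=at_z(a,142,224,.078),at_z(a,199.4,229,.078)
for p in(pl,pr,cl,cr,wl,wr):print(p.round(4))
y=np.arctan2(-(pl-pr)[0],(pl-pr)[1]);print("yaw",np.degrees(y),"width",np.linalg.norm(pl-pr))
y2=np.arctan2(-(cl-cr)[0],(cl-cr)[1]);print("yaw cab",np.degrees(y2),np.linalg.norm(cl-cr))
mp,mc=(pl+pr)/2,(cl+cr)/2;print("mid",mp.round(4),mc.round(4),((mp+mc)/2).round(4),np.linalg.norm((mp-mc)[:2]))
E
```

```text
[0.4293 0.333  0.0867] [0.4143 0.1159 0.0766]
[0.4282 0.3327 0.088 ]
[0.412  0.1147 0.088 ]
[0.5554 0.3252 0.1   ]
[0.5406 0.1069 0.1   ]
[0.43   0.3133 0.078 ]
[0.4159 0.1305 0.078 ]
yaw -4.233924943447446 width 0.21855304583859186
yaw cab -3.864391637284822 0.2188035674565393
mid [0.4201 0.2237 0.088 ] [0.548 0.216 0.1  ] [0.484  0.2199 0.094 ] 0.12812821849198858
```

>>> {"fn": "drive_tool", "kwargs": {"increments": [[[18,-35,8],[0,0,1],1],[[18,-35,8],[0,0,1],1],[[18,-35,8],[0,0,1],1],[[18,-35,8],[0,0,1],1],[[18,-35,8],[0,0,1],1],[[18,-35,8],[0,0,1],1],[[18,-35,0],[0,0,1],1],[[18,-35,0],[0,0,1],1]]}}

```text
clock: 2.02
eef_pos: [0.3681, 0.1658, 0.2465]
tool_rot: [0.16, 0.987, 0.001, 0.001]
ft_force: [1.0, 1.4, -0.1]
grip_width: 0.0855
grasp_force: 0.0
```

>>> {"fn": "drive_tool", "kwargs": {"increments": [[[18,-35,0],[0,0,1],1],[[18,-35,0],[0,0,1],1],[[18,-35,0],[0,0,1],1],[[18,-35,0],[0,0,1],1],[[18,-35,0],[0,0,1],1],[[18,-35,0],[0,0,1],1],[[18,-35,0],[0,0,1],1],[[18,-35,0],[0,0,1],1]]}}

```text
clock: 2.68
eef_pos: [0.5118, -0.1146, 0.2457]
tool_rot: [0.091, 0.996, 0.0, 0.0]
ft_force: [1.0, 0.9, -0.9]
grip_width: 0.0854
grasp_force: 0.0
```

>>> {"fn": "drive_tool", "kwargs": {"increments": [[[18,-35,0],[0,0,1],1],[[18,-35,0],[0,0,1],1],[[18,-35,0],[0,0,0],1],[[18,-35,0],[0,0,0],1],[[0,0,0],[0,0,0],1],[[0,0,0],[0,0,0],1]]}}

```text
clock: 3.18
eef_pos: [0.5832, -0.2546, 0.2429]
tool_rot: [0.076, 0.997, 0.001, -0.002]
ft_force: [-0.4, 0.2, -0.2]
grip_width: 0.0854
grasp_force: 0.0
```

>>> {"fn": "drive_tool", "kwargs": {"increments": [[[1,0,-30],[0,0,0],1],[[1,0,-35],[0,0,0],1],[[0,0,-35],[0,0,0],1],[[0,0,-25],[0,0,0],1],[[0,0,-10],[0,0,0],1],[[0,0,-4],[0,0,0],1],[[0,0,0],[0,0,0],1],[[0,0,0],[0,0,0],1]]}}

```text
clock: 3.85
eef_pos: [0.5865, -0.2527, 0.109]
tool_rot: [0.074, 0.997, -0.001, 0.002]
ft_force: [0.6, -0.7, 0.7]
grip_width: 0.0854
grasp_force: 0.0
```

```bash
python3 - <<'E'
from h import *
a=camera("top");b=camera("side")
s=lambda c,x0,y0,w,h:cv2.resize(c["image"][y0:y0+h,x0:x0+w],(400,400),interpolation=cv2.INTER_CUBIC)
save("crop3.png",np.hstack([s(a,285,140,70,70),s(b,200,120,70,70)]))
E
```

```text
(no output)
```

View pics/crop3.png

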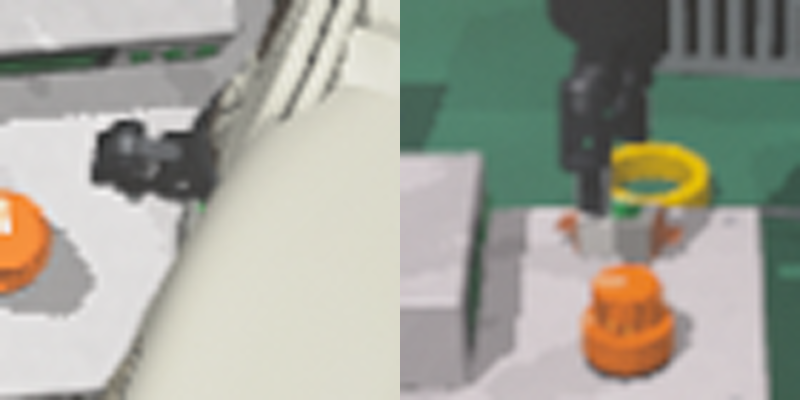

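The side crop shows the near finger at about (592,200) and the fuse body's middle at about (620,235). I'll check numerically whether that is just perspective.

```bash
python3 - <<'E'
from h import *
b=camera("side");s=lambda p:((proj(b,p)-[200,120])*400/70+[400,0]).round(0)
p=np.array(get_obs()["eef_pos"]);print(p.round(4),get_obs()["tool_rot"])
print("near finger tip",s(p+[-.006,.043,.013]),s(p+[.007,.043,.013]))
print("fuse top c",s([.5855,-.254,.13]),"ends",s([.61,-.2575,.115]),s([.5607,-.2506,.115]))
E
```

```text
[ 0.5867 -0.2531  0.109 ] [ 7.41816161e-02  9.97242453e-01 -7.07765335e-04  2.01904957e-03]
near finger tip [617. 260.] [596. 259.]
fuse top c [617. 212.] ends [581. 227.] [655. 236.]
```

The offset is explained by the finger line's yaw, so the fingers straddle the fuse correctly. I'll descend the rest and close.

>>> {"fn": "drive_tool", "kwargs": {"increments": [[[0,0,-5],[0,0,0],1],[[0,0,0],[0,0,0],0.5],[[0,0,0],[0,0,0],0],[[0,0,0],[0,0,0],0],[[0,0,0],[0,0,0],0],[[0,0,0],[0,0,0],0],[[0,0,0],[0,0,0],0],[[0,0,0],[0,0,0],0]]}}

```text
clock: 4.67
eef_pos: [0.5853, -0.2526, 0.1016]
tool_rot: [0.074, 0.997, -0.0, 0.0]
ft_force: [-0.4, 0.0, -0.5]
grip_width: 0.0007
grasp_force: 0.0
```

The fingers shut on nothing, so I'll look.

```bash
python3 - <<'E'
from h import *
a=camera("top");b=camera("side")
s=lambda c,x0,y0,w,h:cv2.resize(c["image"][y0:y0+h,x0:x0+w],(400,400),interpolation=cv2.INTER_CUBIC)
save("crop4.png",np.hstack([s(a,285,140,70,70),s(b,200,120,70,70)]))
for q,c in(("fuse",a),("fuse",b)):
    for z in silhouettes(q,c)[:3]:print(z["conf"],z["bbox"],np.argwhere(z["region"]).mean(0)[::-1])
E
```

```text
0.56 [229.7, 155.5, 247.2, 168.1] [237.60526316 160.55263158]
```

View pics/crop4.png

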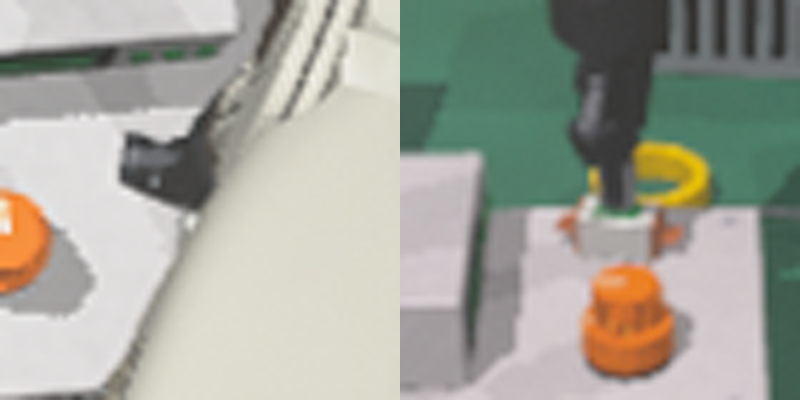

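```bash
python3 - <<'E'
from h import *
b=camera("side");s=lambda p:((proj(b,p)-[200,120])*400/70+[400,0]).round(0)
o=get_obs();p=np.array(o["eef_pos"]);print(p.round(4),np.round(o["joint_pos"],3),o["ft_force"],o["grip_width"])
print("tip",s(p));
for dz in (.01,.02,.03,.04,.05):print(dz,s(p+[0,0,dz]))
for z in(.1,.115,.13):print(z,s([.585,-.254,z]),s([.585,-.239,z]))
c=lambda u,v:((u-400)*70/400+200,v*70/400+120)
for y in(-.2,-.22,-.24,-.26,-.28):
    # where the seen tip (617,212) would lie for a tip at given y
    o_,d=ray(b,*c(617,212));k=(y-o_[1])/d[1];print(y,(o_+k*d).round(4))
E
```

```text
[ 0.5852 -0.2526  0.1016] [-0.407  0.564  0.24   1.246 -0.    -0.259] [-0.11493438  0.37867971  0.20308611] -4.4888679832046134e-05
tip [619. 249.]
0.01 [618. 237.]
0.02 [618. 224.]
0.03 [617. 211.]
0.04 [617. 198.]
0.05 [616. 184.]
0.1 [619. 250.] [616. 263.]
0.115 [619. 231.] [616. 244.]
0.13 [618. 212.] [615. 224.]
-0.2 [ 0.5778 -0.2     0.1645]
-0.22 [ 0.5807 -0.22    0.1517]
-0.24 [ 0.5836 -0.24    0.1388]
-0.26 [ 0.5865 -0.26    0.1259]
-0.28 [ 0.5893 -0.28    0.1131]
```

>>> {"fn": "drive_tool", "kwargs": {"increments": [[[0,0,15],[0,0,0],0],[[0,0,30],[0,0,0],0],[[0,0,40],[0,0,0],0],[[-20,0,30],[0,0,0],0],[[-40,0,0],[0,0,0],0.5],[[-40,0,0],[0,0,0],1],[[-40,0,0],[0,0,0],1],[[-40,0,0],[0,0,0],1]]}}

```text
clock: 5.58
eef_pos: [0.4036, -0.2523, 0.2168]
tool_rot: [0.074, 0.997, -0.0, 0.0]
ft_force: [-0.1, -2.0, 1.0]
grip_width: 0.0481
grasp_force: 0.0
```

```bash
python3 - <<'E'
from fit import *
for q,c in(("fuse",a),("fuse",b)):
    for z in silhouettes(q,c)[:3]:print(z["conf"],z["bbox"],np.argwhere(z["region"]).mean(0)[::-1])
s=lambda c,x0,y0,w,h:cv2.resize(c["image"][y0:y0+h,x0:x0+w],(400,400),interpolation=cv2.INTER_CUBIC)
save("crop5.png",np.hstack([s(a,275,140,80,80),s(b,215,140,40,40)]))
print(get_obs()["ft_force"])
E
```

```text
0.52 [319.6, 164.6, 327.0, 191.9] [322.1314554  175.76995305]
0.54 [227.2, 155.7, 248.3, 165.4] [237.4566474  160.05202312]
[ 0.73215567  0.2681396  -0.38321762]
```

View pics/crop5.png

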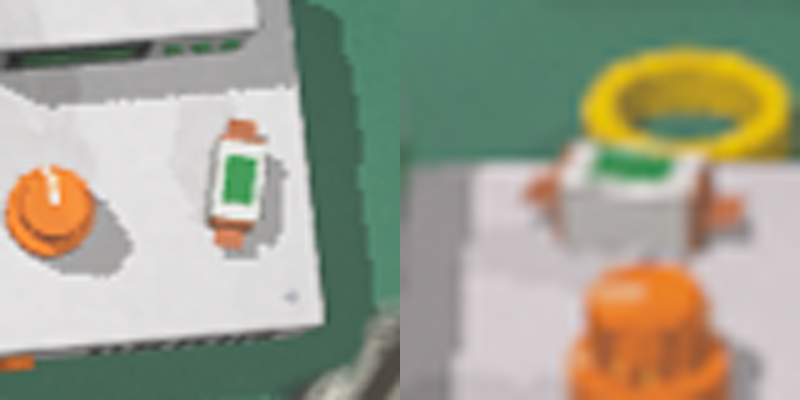

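The fuse is untouched at the same place (top crop (238,182), side crop (630,190)), so I need to know where the fingertips really are. I'll measure them by differencing open and shut pictures in free space.

>>> {"fn": "drive_tool", "kwargs": {"increments": [[[0,0,0],[0,0,0],1],[[0,0,0],[0,0,0],1],[[0,0,0],[0,0,0],1],[[0,0,0],[0,0,0],1]]}}

```text
clock: 6.12
eef_pos: [0.4063, -0.2527, 0.2163]
tool_rot: [0.074, 0.997, 0.0, -0.0]
ft_force: [-0.2, 0.1, -0.4]
grip_width: 0.0856
grasp_force: 0.0
```

```bash
python3 - <<'E'
from h import *
a=camera("top");b=camera("side");np.savez("open.npz",a=a["image"],b=b["image"]);print(get_obs()["eef_pos"],get_obs()["grip_width"])
E
```

```text
[ 0.40587627 -0.25256146  0.21631254] 0.0853704227394422
```

>>> {"fn": "drive_tool", "kwargs": {"increments": [[[0,0,0],[0,0,0],0],[[0,0,0],[0,0,0],0],[[0,0,0],[0,0,0],0],[[0,0,0],[0,0,0],0],[[0,0,0],[0,0,0],0],[[0,0,0],[0,0,0],0],[[0,0,0],[0,0,0],0]]}}

```text
clock: 6.8
eef_pos: [0.4052, -0.2526, 0.2167]
tool_rot: [0.074, 0.997, 0.0, 0.0]
ft_force: [-0.6, 0.1, -0.1]
grip_width: 0.0008
grasp_force: 0.0
```

```bash
python3 - <<'E'
from h import *
a=camera("top");b=camera("side");o=np.load("open.npz");p=np.array(get_obs()["eef_pos"]);print(p,get_obs()["grip_width"])
for n,c in(("a",a),("b",b)):
    q=proj(c,p);print(n,"tcp px",q.round(1))
    d=(np.abs(c["image"].astype(int)-o[n]).sum(2)>60);ys,xs=np.nonzero(d);k=(abs(xs-q[0])<45)&(abs(ys-q[1])<45);print(k.sum(),xs[k].min(),xs[k].max(),ys[k].min(),ys[k].max())
    x,y=q.round().astype(int);s=lambda i:cv2.resize(i[max(y-25,0):y+25,max(x-25,0):x+25],(400,300),interpolation=cv2.INTER_CUBIC)
    ims=[s(o[n]),s(c["image"])]
    for im in ims:cv2.drawMarker(im,(200,150),(255,0,0),cv2.MARKER_CROSS,16,1)
    save("z"+n+".png",np.hstack(ims))
cv2.imwrite("pics/tips.png",np.vstack([cv2.imread("pics/za.png"),cv2.imread("pics/zb.png")]))
E
```

```text
[ 0.40519704 -0.25261104  0.21663263] -3.873128047576688e-05
a tcp px [327.8 232.9]
427 306 372 195 252
b tcp px [287.9 138.7]
188 282 315 100 170
```

View pics/tips.png

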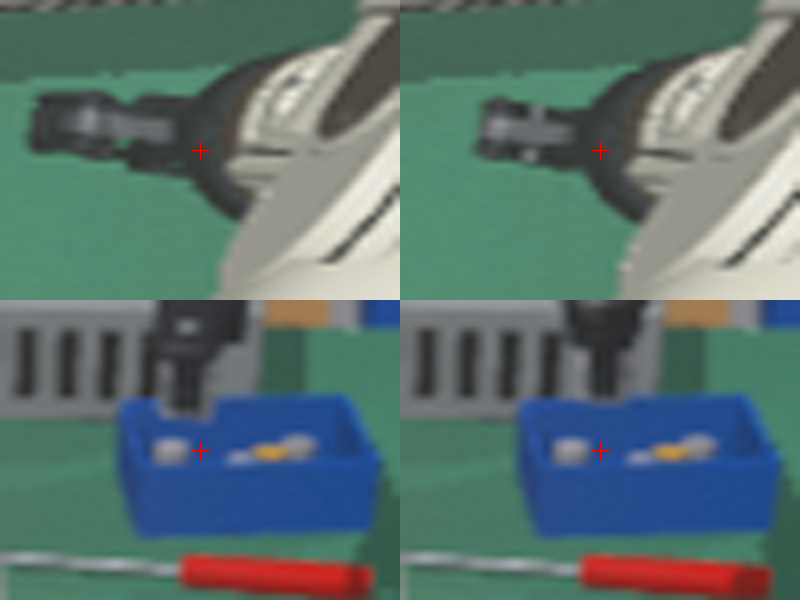

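The pictures show the real shut tips well above the reported TCP (side row 397 against 450 in the crop, about 9 raw px, so about 3 cm). The TCP reading seems offset. I'll probe the free bench here with shut fingers to measure it by contact.

>>> {"fn": "drive_tool", "kwargs": {"increments": [[[0,0,-40],[0,0,0],0],[[0,0,-40],[0,0,0],0],[[0,0,-40],[0,0,0],0],[[0,0,-40],[0,0,0],0],[[0,0,-20],[0,0,0],0],[[0,0,-10],[0,0,0],0],[[0,0,0],[0,0,0],0],[[0,0,0],[0,0,0],0]]}}

```text
clock: 7.57
eef_pos: [0.405, -0.2524, 0.0263]
tool_rot: [0.074, 0.997, 0.0, -0.001]
ft_force: [0.3, 0.3, 1.3]
grip_width: -0.0
grasp_force: 0.0
```

```bash
python3 - <<'E'
from h import *
b=camera("side");p=np.array(get_obs()["eef_pos"]);q=proj(b,p);print(p.round(4),q.round(1),get_obs()["ft_force"])
x,y=q.round().astype(int);g=b["image"][y-30:y+20,x-10:x+11];h=cv2.cvtColor(g,cv2.COLOR_RGB2HSV)
for r in range(0,50,1):print(y-30+r,''.join('#' if v<75 and s<110 else ('+' if s<90 else '.') for v,s in zip(h[r,:,2],h[r,:,1])),g[r,10])
print([proj(b,p+[0,0,k]).round(1) for k in(.02,.03,.04)])
E
```

```text
[ 0.4058 -0.253   0.0273] [285.3 181.9] [0.79003462 0.28580002 0.8577686 ]
152 .......###########... [51 54 56]
153 ......+###########... [48 52 54]
154 ......+##+++#####.... [101 101 105]
155 ......+##+++#####.... [110 110 115]
156 ......+##+++#####+.++ [109 110 114]
157 +++++++##+++#####.... [128 127 133]
158 +++++++##+++#####.... [126 126 132]
159 +++++++#++++####..... [124 124 130]
160 ......+#++++####..... [121 121 126]
161 ......+#++++####..... [110 110 116]
162 .....+++++++####++... [101 102 106]
163 .....+++++++###+..+++ [93 93 98]
164 ......##+++####...... [70 71 75]
165 ......#########...... [55 57 58]
166 ......+########...... [47 50 50]
167 ......+#######+...... [43 46 46]
168 .......+######+...... [45 48 48]
169 .......++#####+...... [45 47 48]
170 .......++####++...... [46 50 50]
171 .......++####++...... [46 48 48]
172 .......++####++...... [46 49 50]
173 .......++###+++...... [48 51 51]
174 .......++###+++...... [49 52 52]
175 .......+++++++....... [76 89 85]
176 .........+++++....... [ 86 120 106]
177 ..................... [ 74 126 103]
178 ..................... [ 73
[... 299 characters left out ...]
................ [ 75 127 105]
187 ..................... [ 76 129 107]
188 ..................... [ 75 129 107]
189 ..................... [ 77 130 107]
190 ..................... [ 76 130 106]
191 ..................... [ 76 129 107]
192 ..................... [ 77 130 107]
193 ..................... [ 77 130 107]
194 ..................... [ 75 129 106]
195 ..................... [ 75 129 106]
196 ..................... [ 77 131 107]
197 ..................... [ 75 131 107]
198 ..................... [ 76 130 107]
199 ..................... [ 75 129 107]
200 ..................... [ 77 132 108]
201 .............++...... [ 76 131 107]
[array([285.5, 177.7]), array([285.6, 175.5]), array([285.8, 173.4])]
```

>>> {"fn": "drive_tool", "kwargs": {"increments": [[[0,0,-8],[0,0,0],0],[[0,0,-8],[0,0,0],0],[[0,0,-4],[0,0,0],0],[[0,0,0],[0,0,0],0],[[0,0,0],[0,0,0],0]]}}

```text
clock: 8.03
eef_pos: [0.405, -0.2524, 0.0064]
tool_rot: [0.074, 0.997, 0.0, -0.0]
ft_force: [-0.3, -0.4, 0.4]
grip_width: 0.0001
grasp_force: 0.0
```

>>> {"fn": "drive_tool", "kwargs": {"increments": [[[0,0,-3],[0,0,0],0],[[0,0,-3],[0,0,0],0],[[0,0,-3],[0,0,0],0],[[0,0,0],[0,0,0],0]]}}

```text
clock: 8.37
eef_pos: [0.4048, -0.2523, -0.003]
tool_rot: [0.074, 0.997, 0.0, -0.0]
ft_force: [-0.4, -0.1, -0.3]
grip_width: -0.0
grasp_force: 0.0
```

>>> {"fn": "drive_tool", "kwargs": {"increments": [[[0,0,-3],[0,0,0],0],[[0,0,-3],[0,0,0],0],[[0,0,-3],[0,0,0],0],[[0,0,-3],[0,0,0],0],[[0,0,0],[0,0,0],0]]}}

```text
clock: 8.78
eef_pos: [0.4047, -0.2523, -0.0151]
tool_rot: [0.074, 0.997, 0.0, -0.001]
ft_force: [0.8, -0.7, -0.4]
grip_width: 0.0001
grasp_force: 0.0
```

>>> {"fn": "drive_tool", "kwargs": {"increments": [[[0,0,-2],[0,0,0],0],[[0,0,-2],[0,0,0],0],[[0,0,-1],[0,0,0],0],[[0,0,0],[0,0,0],0]]}}

```text
clock: 9.12
eef_pos: [0.4051, -0.2525, -0.0196]
tool_rot: [0.074, 0.997, 0.0, -0.0]
ft_force: [-1.6, -1.0, -0.1]
grip_width: -0.0001
grasp_force: 0.0
```

>>> {"fn": "drive_tool", "kwargs": {"increments": [[[0,0,-1],[0,0,0],0],[[0,0,-2],[0,0,0],0],[[0,0,-2],[0,0,0],0],[[0,0,0],[0,0,0],0]]}}

```text
clock: 9.45
eef_pos: [0.405, -0.2524, -0.0248]
tool_rot: [0.074, 0.997, 0.0, -0.0]
ft_force: [-0.1, 0.3, 0.3]
grip_width: -0.0001
grasp_force: 0.0
```

>>> {"fn": "drive_tool", "kwargs": {"increments": [[[0,0,-1],[0,0,0],0],[[0,0,-1],[0,0,0],0],[[0,0,-1],[0,0,0],0],[[0,0,0],[0,0,0],0]]}}

```text
clock: 9.78
eef_pos: [0.4051, -0.2525, -0.0276]
tool_rot: [0.074, 0.997, 0.0, -0.0]
ft_force: [-0.7, -0.0, -0.7]
grip_width: 0.0
grasp_force: 0.0
```

```bash
python3 - <<'E'
from h import *
b=camera("side");p=np.array(get_obs()["eef_pos"]);print(p.round(4),get_obs()["ft_force"],proj(b,[p[0],p[1],0]).round(1))
g=b["image"]
for r in range(180,196):print(r,' '.join('%3d'%v for v in g[r,274:298,1]))
E
```

```text
[ 0.4051 -0.2526 -0.0275] [ 0.38067723  0.30003431 -0.21139061] [285.1 187.7]
180 128 129 128 128 126 127 116  93  69  53  48  47  44  50  68  86  91  91  91  90  90  91  89  89
181 128 129 128 128 127 126 126 120 104  73  49  47  48  74  87  89  91  91  90  91  90  90  90 100
182 130 130 129 128 128 127 126 125 121  86  49  47  54  89  99  93  90  90  90  91  91  90 103 118
183 130 128 128 128 127 128 127 127 122  87  49  47  54  85  94  91  90  91  91  91  91 102 119 126
184 128 129 128 127 129 128 129 129 123  88  52  48  59  86  94  91  90  90  91 103 111 120 126 125
185 129 128 129 128 128 128 128 131 118  81  52  52  65  92  97  92  92  91  92 104 121 128 128 128
186 127 128 129 127 127 126 124 126 122  94  73  69  75  95  97  92  91  92  92  91 104 121 129 128
187 127 126 123 123 124 121 119 121 125 114  95  85  93 100 107 101  92  92  92  93 105 121 128 128
188 124 122 119 120 119 120 120 120 119 120 112 110 115 115 122 119 112 113 113 114 124 129 128 128
189 119 119 120 120 120 120 120 119 121 120 123 127 131 129 130 130 129 130 130 130 130 130 130 128
190 118 119 119 119 120 120 120 120 124 125 128 129 129 130 129 129 128 129 131 130 130 130 130 129
191 119 119 119 120 119 120 122 124 127 130 130 130 128 129 129 130 129 131 131 130 131 130 131 129
192 118 118 118 121 123 125 126 129 129 130 129 130 129 129 129 130 129 130 130 131 132 131 131 131
193 122 122 123 127 128 128 129 128 129 129 130 129 130 131 130 130 130 131 131 131 131 131 131 131
194 127 126 126 127 129 129 129 129 128 129 129 129 129 131 130 130 130 130 131 131 131 132 131 130
195 127 126 127 127 128 130 128 127 129 129 129 129 128 129 131 131 131 131 131 131 131 131 131 131
```

The tips meet the bench plane at side px (285.5,187.5), which matches x and y, with the reported z at -0.0275. So the true TCP is about 28 mm higher than reported, laterally exact, and I'll correct for it. Back to the fuse.

>>> {"fn": "drive_tool", "kwargs": {"increments": [[[0,0,38],[0,0,0],0],[[0,0,38],[0,0,0],0.5],[[0,0,38],[0,0,0],1],[[0,0,38],[0,0,0],1],[[0,0,38],[0,0,0],1],[[36,0,0],[0,0,0],1],[[36,0,0],[0,0,0],1],[[36,0,0],[0,0,0],1]]}}

```text
clock: 10.5
eef_pos: [0.5149, -0.2531, 0.1647]
tool_rot: [0.075, 0.997, -0.001, 0.002]
ft_force: [0.4, -0.5, 0.2]
grip_width: 0.0833
grasp_force: 0.0
```

>>> {"fn": "drive_tool", "kwargs": {"increments": [[[36,0,0],[0,0,0],1],[[36,-1,0],[0,0,0],1],[[0,0,-20],[0,0,0],1],[[0,0,-35],[0,0,0],1],[[0,0,-22],[0,0,0],1],[[0,0,-8],[0,0,0],1],[[0,0,0],[0,0,0],1],[[0,0,0],[0,0,0],1]]}}

```text
clock: 11.17
eef_pos: [0.5853, -0.2537, 0.0781]
tool_rot: [0.074, 0.997, -0.0, 0.0]
ft_force: [0.0, -0.8, 0.3]
grip_width: 0.0856
grasp_force: 0.0
```

>>> {"fn": "drive_tool", "kwargs": {"increments": [[[0,0,-3],[0,0,0],1],[[0,0,0],[0,0,0],0.4],[[0,0,0],[0,0,0],0],[[0,0,0],[0,0,0],0],[[0,0,0],[0,0,0],0],[[0,0,0],[0,0,0],0],[[0,0,0],[0,0,0],0],[[0,0,0],[0,0,0],0]]}}

```text
clock: 11.83
eef_pos: [0.5858, -0.254, 0.0756]
tool_rot: [0.074, 0.997, -0.0, 0.001]
ft_force: [0.0, -0.8, 5.6]
grip_width: 0.0289
grasp_force: 60.6
```

>>> {"fn": "drive_tool", "kwargs": {"increments": [[[0,0,15],[0,0,0],0],[[0,0,35],[0,0,0],0],[[0,0,35],[0,0,0],0],[[-8,38,10],[0,0,0.5],0],[[-8,38,0],[0,0,0.5],0],[[-8,38,0],[0,0,0.5],0],[[-8,38,0],[0,0,0.5],0],[[-8,38,0],[0,0,0.5],0]]}}

```text
clock: 12.5
eef_pos: [0.5439, -0.0619, 0.1688]
tool_rot: [0.053, 0.999, 0.0, -0.001]
ft_force: [1.3, -0.4, -1.4]
grip_width: 0.0289
grasp_force: 60.0
```

>>> {"fn": "drive_tool", "kwargs": {"increments": [[[-8,38,0],[0,0,0.5],0],[[-8,38,0],[0,0,0.5],0],[[-8,38,0],[0,0,0.5],0],[[-8,38,0],[0,0,0.5],0],[[-8,38,0],[0,0,0],0],[[-8,38,0],[0,0,0],0],[[-8,38,0],[0,0,0],0],[[-4,18,0],[0,0,0],0]]}}

```text
clock: 13.17
eef_pos: [0.4833, 0.2244, 0.1688]
tool_rot: [0.033, 0.999, 0.001, -0.001]
ft_force: [0.6, 0.1, -1.9]
grip_width: 0.0282
grasp_force: 60.0
```

>>> {"fn": "drive_tool", "kwargs": {"increments": [[[0,0,0],[0,0,0],0],[[0,0,0],[0,0,0],0]]}}

```text
clock: 13.33
eef_pos: [0.4842, 0.2212, 0.1687]
tool_rot: [0.034, 0.999, -0.001, -0.001]
ft_force: [-1.6, -0.7, -1.9]
grip_width: 0.0287
grasp_force: 60.0
```

>>> {"fn": "drive_tool", "kwargs": {"increments": [[[1,0,-30],[0,0,0],0],[[1,0,-35],[0,0,0],0],[[0,0,-35],[0,0,0],0],[[0,0,-30],[0,0,0],0],[[0,0,-20],[0,0,0],0],[[0,0,-8],[0,0,0],0],[[0,0,0],[0,0,0],0],[[0,0,0],[0,0,0],0]]}}

```text
clock: 14.0
eef_pos: [0.4878, 0.2196, 0.012]
tool_rot: [0.036, 0.999, -0.0, 0.0]
ft_force: [0.1, -0.1, -0.8]
grip_width: 0.0287
grasp_force: 60.0
```

>>> {"fn": "drive_tool", "kwargs": {"increments": [[[0,0,-4],[0,0,0],0],[[0,0,-3],[0,0,0],0],[[0,0,-2],[0,0,0],0],[[0,0,0],[0,0,0],0],[[0,0,0],[0,0,0],0]]}}

```text
clock: 14.42
eef_pos: [0.4874, 0.2205, 0.003]
tool_rot: [0.035, 0.999, 0.0, 0.0]
ft_force: [-0.5, -1.1, -0.2]
grip_width: 0.0287
grasp_force: 60.0
```

>>> {"fn": "drive_tool", "kwargs": {"increments": [[[0,0,-2],[0,0,0],0],[[0,0,-2],[0,0,0],0],[[0,0,-1],[0,0,0],0],[[0,0,0],[0,0,0],0]]}}

```text
clock: 14.75
eef_pos: [0.4873, 0.2205, -0.0024]
tool_rot: [0.035, 0.999, 0.0, 0.0]
ft_force: [0.1, -0.3, 0.0]
grip_width: 0.0287
grasp_force: 60.2
```

>>> {"fn": "drive_tool", "kwargs": {"increments": [[[0,0,-1],[0,0,0],0],[[0,0,0],[0,0,0],0],[[0,0,0],[0,0,0],0.45],[[0,0,0],[0,0,0],0.6],[[0,0,0],[0,0,0],0.7],[[0,0,0],[0,0,0],0.7]]}}

```text
clock: 15.25
eef_pos: [0.4871, 0.2204, -0.0035]
tool_rot: [0.035, 0.999, -0.0, -0.0]
ft_force: [-0.1, 0.8, -0.8]
grip_width: 0.0599
grasp_force: 0.0
```

>>> {"fn": "drive_tool", "kwargs": {"increments": [[[0,0,5],[0,0,0],0.7],[[0,0,20],[0,0,0],0.7],[[0,0,35],[0,0,0],0.7],[[0,0,40],[0,0,0],0.7],[[0,0,40],[0,0,0],1],[[0,0,30],[0,0,0],1],[[0,-40,0],[0,0,0],1],[[0,-40,0],[0,0,0],1]]}}

```text
clock: 15.92
eef_pos: [0.4893, 0.1418, 0.1698]
tool_rot: [0.033, 0.999, 0.001, 0.003]
ft_force: [0.1, -0.3, -0.7]
grip_width: 0.0851
grasp_force: 0.0
```

```bash
python3 - <<'E'
from m import *
for c,n in((a,"a"),(b,"b")):
    for z in silhouettes("fuse",c)[:3]:
        p=np.argwhere(z["region"]).mean(0)[::-1];print(n,z["conf"],p,z["region"].sum(),at_z(c,*p,.04).round(3))
print(get_obs()["eef_pos"],get_obs()["grip_width"],get_obs()["grasp_force"])
E
```

```text
b 0.77 [251.25139665 276.2122905 ] 358 [0.491 0.224 0.04 ]
[0.48726801 0.13951116 0.16705791] 0.0851475735833884 0.0
```

The side view puts the fuse in the drawer at about (0.491, 0.224), at rest and released. Now the cap.

>>> {"fn": "drive_tool", "kwargs": {"increments": [[[11,-40,0],[0,0,0],1],[[11,-40,0],[0,0,0],1],[[11,-40,0],[0,0,0],1],[[11,-40,0],[0,0,0],1],[[11,-40,0],[0,0,0],1],[[11,-40,0],[0,0,0],1],[[12,-38,0],[0,0,0],1],[[0,0,0],[0,0,0],1]]}}

```text
clock: 16.78
eef_pos: [0.5672, -0.1433, 0.1656]
tool_rot: [0.038, 0.999, -0.001, 0.001]
ft_force: [-0.6, 0.6, -0.3]
grip_width: 0.0853
grasp_force: 0.0
```

>>> {"fn": "drive_tool", "kwargs": {"increments": [[[0,0,0],[0,0,0],1],[[0,0,0],[0,0,0],1]]}}

```text
clock: 16.95
eef_pos: [0.5651, -0.1366, 0.1659]
tool_rot: [0.035, 0.999, 0.0, -0.001]
ft_force: [0.2, -0.4, -0.2]
grip_width: 0.0853
grasp_force: 0.0
```

>>> {"fn": "drive_tool", "kwargs": {"increments": [[[1,-1,-25],[0,0,0],1],[[0,0,-25],[0,0,0],1],[[0,0,-13],[0,0,0],1],[[0,0,-5],[0,0,0],1],[[0,0,0],[0,0,0],1],[[0,0,0],[0,0,0],0.6],[[0,0,0],[0,0,0],0.5],[[0,0,0],[0,0,0],0]]}}

```text
clock: 17.62
eef_pos: [0.5674, -0.1384, 0.1002]
tool_rot: [0.035, 0.999, -0.0, 0.001]
ft_force: [0.8, -1.1, -0.1]
grip_width: 0.0518
grasp_force: 0.0
```

>>> {"fn": "drive_tool", "kwargs": {"increments": [[[0,0,0],[0,0,0],0],[[0,0,0],[0,0,0],0],[[0,0,0],[0,0,0],0],[[0,0,0],[0,0,0],0],[[0,0,0],[0,0,0],0],[[0,0,0],[0,0,0],0]]}}

```text
clock: 18.12
eef_pos: [0.5675, -0.1388, 0.1003]
tool_rot: [0.035, 0.999, -0.0, 0.002]
ft_force: [-0.1, 0.8, 6.0]
grip_width: 0.0382
grasp_force: 60.8
```

```bash
python3 - <<'E'
from h import *
o=get_obs();print([np.round(o[k],4) for k in("eef_pos","ft_force","ft_torque","joint_pos","tau","grip_width","grasp_force")])
E
```

```text
[array([ 0.5675, -0.1388,  0.1003]), array([-0.1174,  0.8427,  6.0172]), array([0.1199, 0.038 , 0.0083]), array([-2.4010e-01,  4.5920e-01,  6.2200e-02,  1.1704e+00,  5.0000e-04,
       -1.6990e-01]), array([-4.15600e-01, -4.28979e+01,  2.21034e+01, -1.55700e-01,
       -1.87600e-01,  7.80000e-03]), np.float64(0.0382), np.float64(60.7947)]
```

Holding the hub. Now a test turn counter-clockwise, watching the wrist moment.

>>> {"fn": "drive_tool", "kwargs": {"increments": [[[0,0,0],[0,0,5],0],[[0,0,0],[0,0,5],0],[[0,0,0],[0,0,5],0],[[0,0,0],[0,0,5],0],[[0,0,0],[0,0,5],0],[[0,0,0],[0,0,0],0]]}}

```text
clock: 18.62
eef_pos: [0.5707, -0.1374, 0.1005]
tool_rot: [-0.183, 0.983, 0.001, 0.005]
ft_force: [7.0, 4.3, 1.3]
grip_width: 0.0379
grasp_force: 60.8
```

```bash
python3 - <<'E'
from h import *
o=get_obs();print([np.round(o[k],4) for k in("eef_pos","tool_rot","ft_force","ft_torque","joint_pos","tau","grip_width","grasp_force")])
E
```

```text
[array([ 0.5707, -0.1374,  0.1005]), array([-1.832e-01,  9.831e-01,  5.000e-04,  5.000e-03]), array([6.9653, 4.2737, 1.2637]), array([ 1.0013, -1.6571, -0.4323]), array([-0.2392,  0.4601,  0.064 ,  1.166 ,  0.0051, -0.6076]), array([ -2.8911, -44.9183,  20.2533,   2.447 ,  -1.8033,  -0.989 ]), np.float64(0.0379), np.float64(60.8483)]
```

There is resistance here (joint 6 at about -1 N·m, moments up). I'll compare with the other direction.

>>> {"fn": "drive_tool", "kwargs": {"increments": [[[0,0,0],[0,0,-5],0],[[0,0,0],[0,0,-5],0],[[0,0,0],[0,0,-5],0],[[0,0,0],[0,0,-5],0],[[0,0,0],[0,0,-5],0],[[0,0,0],[0,0,0],0]]}}

```text
clock: 19.12
eef_pos: [0.5704, -0.139, 0.1003]
tool_rot: [0.036, 0.999, -0.0, 0.004]
ft_force: [6.8, -0.5, 1.3]
grip_width: 0.038
grasp_force: 60.9
```

```bash
cat > o.py <<'E'
from h import *
o=get_obs();print([np.round(o[k],3) for k in("eef_pos","tool_rot","ft_force","ft_torque","tau","grip_width","grasp_force")])
E
python3 o.py
```

```text
[array([ 0.57 , -0.139,  0.1  ]), array([ 0.036,  0.999, -0.   ,  0.004]), array([ 6.797, -0.513,  1.276]), array([-0.032, -1.461,  0.011]), array([ -0.779, -45.173,  20.356,   2.512,  -0.442,   0.574]), np.float64(0.038), np.float64(60.862)]
```

>>> {"fn": "drive_tool", "kwargs": {"increments": [[[0,0,0],[0,0,-5],0],[[0,0,0],[0,0,-5],0],[[0,0,0],[0,0,-5],0],[[0,0,0],[0,0,-5],0],[[0,0,0],[0,0,-5],0],[[0,0,0],[0,0,0],0]]}}

```text
clock: 19.62
eef_pos: [0.5699, -0.141, 0.1004]
tool_rot: [0.252, 0.968, -0.001, 0.004]
ft_force: [5.0, -4.0, 0.7]
grip_width: 0.038
grasp_force: 60.9
```

```bash
python3 o.py
```

```text
[array([ 0.57 , -0.141,  0.1  ]), array([ 0.252,  0.968, -0.001,  0.004]), array([ 5.029, -3.972,  0.658]), array([-0.976, -1.219,  0.002]), array([  1.704, -45.023,  20.356,   2.455,   0.927,   0.571]), np.float64(0.038), np.float64(60.861)]
```

The counter-clockwise turn met a stop (-0.43 N·m). Clockwise turns freely (0.00 N·m), so clockwise loosens. Continuing.

>>> {"fn": "drive_tool", "kwargs": {"increments": [[[0,0,0],[0,0,-5],0],[[0,0,0],[0,0,-5],0],[[0,0,0],[0,0,-5],0],[[0,0,0],[0,0,0],0]]}}

```text
clock: 19.95
eef_pos: [0.5691, -0.1421, 0.1004]
tool_rot: [0.377, 0.926, -0.002, 0.004]
ft_force: [3.0, -6.4, 1.5]
grip_width: 0.0378
grasp_force: 61.0
```

```bash
python3 o.py
```

```text
[array([ 0.569, -0.142,  0.1  ]), array([ 0.377,  0.926, -0.002,  0.004]), array([ 2.98 , -6.355,  1.469]), array([-1.526, -0.858, -0.03 ]), array([  3.302, -44.61 ,  20.702,   1.943,   1.766,   0.519]), np.float64(0.038), np.float64(60.965)]
```

>>> {"fn": "drive_tool", "kwargs": {"increments": [[[0,0,0],[0,0,-5],0],[[0,0,0],[0,0,-5],0],[[0,0,0],[0,0,-5],0],[[0,0,0],[0,0,0],0]]}}

```text
clock: 20.28
eef_pos: [0.5689, -0.143, 0.1004]
tool_rot: [0.495, 0.869, -0.002, 0.005]
ft_force: [3.1, -7.6, 2.5]
grip_width: 0.0382
grasp_force: 61.0
```

```bash
python3 o.py
```

```text
[array([ 0.569, -0.143,  0.1  ]), array([ 0.495,  0.869, -0.002,  0.005]), array([ 3.093, -7.637,  2.548]), array([-1.927, -0.667,  0.049]), array([  4.33 , -44.519,  20.671,   1.905,   2.338,   0.566]), np.float64(0.038), np.float64(60.955)]
```

>>> {"fn": "drive_tool", "kwargs": {"increments": [[[1,-2,0],[0,0,-4],0],[[0,-1,0],[0,0,-4],0],[[0,0,0],[0,0,-4],0],[[0,0,0],[0,0,0],0]]}}

```text
clock: 20.62
eef_pos: [0.5674, -0.1441, 0.1003]
tool_rot: [0.581, 0.814, -0.002, 0.002]
ft_force: [-3.7, -4.5, 7.9]
grip_width: 0.0383
grasp_force: 61.3
```

```bash
python3 o.py
```

```text
[array([ 0.567, -0.144,  0.1  ]), array([ 0.581,  0.814, -0.002,  0.002]), array([-3.684, -4.534,  7.871]), array([-1.036,  0.552,  1.173]), array([  2.009, -42.536,  22.367,  -0.562,   1.591,   1.52 ]), np.float64(0.038), np.float64(61.331)]
```

>>> {"fn": "drive_tool", "kwargs": {"increments": [[[0,0,0],[0,0,-4],0],[[0,0,0],[0,0,-4],0],[[0,0,0],[0,0,0],0]]}}

```text
clock: 20.87
eef_pos: [0.567, -0.1449, 0.1005]
tool_rot: [0.637, 0.771, -0.002, 0.002]
ft_force: [-3.7, -7.0, 7.3]
grip_width: 0.0382
grasp_force: 61.5
```

```bash
python3 o.py
```

```text
[array([ 0.567, -0.145,  0.1  ]), array([ 0.637,  0.771, -0.002,  0.002]), array([-3.693, -7.025,  7.266]), array([-1.443,  0.891,  0.528]), array([  3.679, -42.313,  22.386,  -0.817,   2.19 ,   0.947]), np.float64(0.038), np.float64(61.465)]
```

The clockwise stop is reached (+1.17 N·m), so the thread is free. Lifting.

>>> {"fn": "drive_tool", "kwargs": {"increments": [[[0,0,2],[0,0,0],0],[[0,0,3],[0,0,0],0],[[0,0,3],[0,0,0],0],[[0,0,3],[0,0,0],0],[[0,0,0],[0,0,0],0]]}}

```text
clock: 21.28
eef_pos: [0.566, -0.1434, 0.1086]
tool_rot: [0.637, 0.771, -0.002, -0.0]
ft_force: [-2.1, -4.2, -3.8]
grip_width: 0.0384
grasp_force: 62.8
```

```bash
python3 o.py
```

```text
[array([ 0.566, -0.143,  0.109]), array([ 0.637,  0.771, -0.002, -0.   ]), array([-2.052, -4.209, -3.833]), array([-1.123,  0.245,  0.16 ]), array([ 2.6050e+00, -4.8161e+01,  2.5545e+01, -2.6000e-02,  1.5260e+00,
        9.9000e-02]), np.float64(0.038), np.float64(62.806)]
```

Rising with little force; on up to about 95 mm.

>>> {"fn": "drive_tool", "kwargs": {"increments": [[[0,0,5],[0,0,0],0],[[0,0,6],[0,0,0],0],[[0,0,8],[0,0,0],0],[[0,0,10],[0,0,0],0],[[0,0,15],[0,0,0],0],[[0,0,15],[0,0,0],0],[[0,0,15],[0,0,0],0],[[0,0,0],[0,0,0],0]]}}

```text
clock: 21.95
eef_pos: [0.5699, -0.1414, 0.1888]
tool_rot: [0.636, 0.772, 0.002, 0.004]
ft_force: [1.7, 0.3, -0.1]
grip_width: 0.0381
grasp_force: 62.8
```

>>> {"fn": "drive_tool", "kwargs": {"increments": [[[0,3,10],[0,0,0],0],[[0,0,10],[0,0,0],0],[[0,0,5],[0,0,0],0],[[0,0,0],[0,0,0],0],[[0,0,0],[0,0,0],0],[[0,0,0],[0,0,0],0]]}}

```text
clock: 22.45
eef_pos: [0.5669, -0.1385, 0.2079]
tool_rot: [0.636, 0.772, -0.0, -0.001]
ft_force: [0.3, 0.1, -0.6]
grip_width: 0.0378
grasp_force: 62.8
```

```bash
python3 o.py; python3 - <<'E'
from fit import *
for z in silhouettes("cap",b)[:5]:
    print(z["conf"],z["bbox"],np.argwhere(z["region"]).mean(0)[::-1])
for z in silhouettes("fuse",b)[:2]:
    p=np.argwhere(z["region"]).mean(0)[::-1];print("fuse",z["conf"],at_z(b,*p,.04).round(3))
s=lambda c,x0,y0,w,h:cv2.resize(c["image"][y0:y0+h,x0:x0+w],(400,400),interpolation=cv2.INTER_CUBIC)
save("crop6.png",np.hstack([s(a,255,122,90,90),s(b,200,120,80,80)]))
E
```

```text
[array([ 0.567, -0.139,  0.208]), array([ 0.636,  0.772, -0.   , -0.001]), array([ 0.268,  0.092, -0.594]), array([-0.007, -0.02 ,  0.012]), array([ 4.1000e-02, -4.6588e+01,  2.6366e+01,  8.0000e-03,  8.0000e-03,
        0.0000e+00]), np.float64(0.038), np.float64(62.806)]
0.93 [277.1, 203.5, 304.7, 228.9] [291.50098619 214.78698225]
0.87 [242.5, 219.1, 264.4, 244.3] [249.77393075 229.89816701]
0.82 [232.8, 142.5, 247.5, 159.7] [237.65789474 150.85338346]
fuse 0.85 [0.49  0.225 0.04 ]
fuse 0.36 [0.479 0.225 0.04 ]
```

View pics/crop6.png

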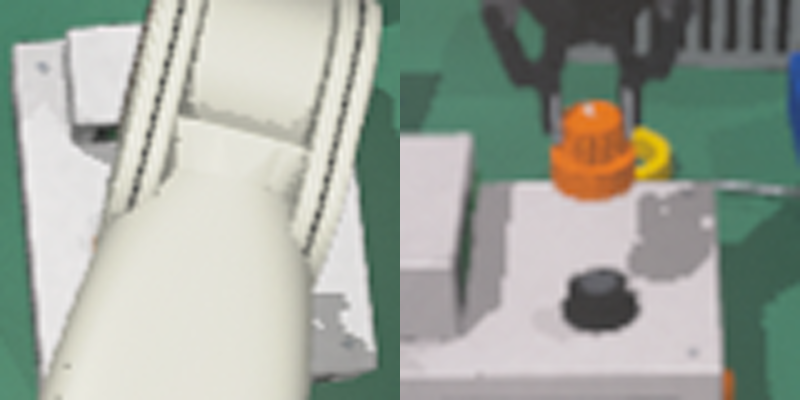

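The side crop shows the cap at (595,150), level in the fingers, straight above the bare neck at (600,300) and about 89 mm clear of it by the lift height. The fuse is in the drawer. Handing in.

```bash
python3 -c "
from workcell import *
print(job_done())"
```

```text
the job is handed in; nothing more can be done
None
```

I handed the job in at about 22.5 s on the robot clock: the fuse lies in the drawer, and the cap, which loosened clockwise (left-handed thread), is held level about 89 mm above the neck; the hand-in returned no verdict.

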